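Ring for the refill and hold the tray's spring pusher back

TASK

The tray of dark packets on the counter is down to its last two. Ring the desk bell for a colleague to bring the refill, pressing its button right down, then take that tray's white spring pusher by its upright grip and draw it back towards you until its pointers stand inside the red bands on the rails. Finish while holding it there, so that the colleague can drop the new packets into the gap; keep all the packets standing where they are and leave the cream packets' tray alone.

Things in the scene. Friction and masses are not known exactly. Their poses are not given: they have to be found in the camera images.
- bell: white-domed desk bell on a black foot, 66 mm across, 50 mm high, loose on the counter. Origin at the centre of its underside
- bell_button_top (a point): centre of the top of the bell's plunger button (12 mm wide), 49.5 mm above the counter when up; it moves with the button
- bell_button (a joint): m, how far the bell's button is pressed: 0 up, 0.004 fully down at its stop; sprung, 2 N per mm, so 8 N at the stop. It counts as right down from 0.003
- dark_tray: black pusher tray fixed to the counter, 221 x 47 mm, rails 22 mm high with 10 mm tops. Origin on the counter under the lane; x runs along the lane to the customers' end, z up. Lane 27 mm wide, floor at z = 5 mm, clear front stop (38 mm high) with inner face at x = +0.100. Each rail has white ticks every 21 mm and a red band from x = -0.044 to -0.030. Holds the dark packets
- dark_tray_mark (a point): midway between the two red bands of the dark tray, at rail-top height (22.5 mm): 0.037 behind the tray's origin along its x. Axes as the tray's
- dark_pusher (a joint): m, how far the white pusher of the dark packets is drawn back (tray -x): 0 = paddle at the front stop, 0.042 at the start behind its packets, pointers mid red band at 0.137 (inside 0.130 to 0.144), end of travel 0.160. Its spring pulls it forward, 3.6 N at 0 rising to 6.5 N at 0.160; it slams forward if let go
- dark_pusher_grip (a point): on the centre line of the dark pusher's upright white finger grip, 78 mm above the counter; axes as the tray's. The grip is 12 mm thick along x, 22 mm wide along y, free from z = 52 mm to its top at 92 mm. Moves along the tray's x with the pusher. Packet tops are 52 mm above the counter, from 22 mm in front of it
- dark_pusher_pointer (a point): midway between the two small white pointers of the dark pusher, which lie over the rail tops at the paddle's face, 22 mm in front of the finger grip's centre line (tray +x); they should end within 7 mm of dark_tray_mark along the tray's x
- cream_tray: black pusher tray fixed to the counter, 221 x 47 mm, rails 22 mm high with 10 mm tops. Origin on the counter under the lane; x runs along the lane to the customers' end, z up. Lane 27 mm wide, floor at z = 5 mm, clear front stop (38 mm high) with inner face at x = +0.100. Each rail has white ticks every 21 mm and a red band from x = -0.044 to -0.030. Holds the cream packets; to be left alone
- cream_pusher (a joint): m, how far the white pusher of the cream packets is drawn back (tray -x): 0 = paddle at the front stop, 0.084 at the start behind its packets, pointers mid red band at 0.137 (inside 0.130 to 0.144), end of travel 0.160. Its spring pulls it forward, 3.6 N at 0 rising to 6.5 N at 0.160; it slams forward if let go. To be left alone
- dark_packet_0: small card packet with a dark front, 21 (along the lane) x 24 x 47 mm, 20 g, standing in the dark tray; number 1 from the front stop. Origin at the centre of its underside
- dark_packet_1: small card packet with a dark front, 21 (along the lane) x 24 x 47 mm, 20 g, standing in the dark tray; number 2 from the front stop. Origin at the centre of its underside
- cream_packet_0: small card packet with a cream front, 21 (along the lane) x 24 x 47 mm, 20 g, standing in the cream tray; number 1 from the front stop. Origin at the centre of its underside
- cream_packet_1: small card packet with a cream front, 21 (along the lane) x 24 x 47 mm, 20 g, standing in the cream tray; number 2 from the front stop. Origin at the centre of its underside
- cream_packet_2: small card packet with a cream front, 21 (along the lane) x 24 x 47 mm, 20 g, standing in the cream tray; number 3 from the front stop. Origin at the centre of its underside
- cream_packet_3: small card packet with a cream front, 21 (along the lane) x 24 x 47 mm, 20 g, standing in the cream tray; number 4 from the front stop. Origin at the centre of its underside
Mind the look-alikes: they are no part of the job. What is shaped like the cream_packet_1 but green or pink is not meant.

How it is judged (in metres and radians):
On the way:
1. the bell's button is pressed right down (value of joint bell_button above 0.003 m), for 0.05 s.
At the end, for the whole second after the job is handed in: The dark tray's pusher is held still by the fingers (at least 2 N on it) with its pointers inside the red bands (joint 0.129 to 0.145 m); all packets still stand upright in their trays within 8 mm of where they stood, and the cream tray's pusher is within 8 mm of where it was (value of joint dark_pusher between 0.129 and 0.145 m and velocity of joint dark_pusher between -0.01 and 0.01 m/s and contact force between the fingers and dark_pusher above 2 N and x of dark_packet_0 in the frame of dark_tray between 0.081 and 0.097 m and z of each of dark_packet_0, dark_packet_1 in the frame of dark_tray below 0.012 m and angle between each of dark_packet_0, dark_packet_1, cream_packet_0, cream_packet_1, cream_packet_2, cream_packet_3's own z axis and vertical below 0.12 rad and x of dark_packet_1 in the frame of dark_tray between 0.06 and 0.076 m and x of cream_packet_0 in the frame of cream_tray between 0.081 and 0.097 m and z of each of cream_packet_0, cream_packet_1, cream_packet_2, cream_packet_3 in the frame of cream_tray below 0.012 m and x of cream_packet_1 in the frame of cream_tray between 0.06 and 0.076 m and x of cream_packet_2 in the frame of cream_tray between 0.039 and 0.055 m and x of cream_packet_3 in the frame of cream_tray between 0.017 and 0.033 m and value of joint cream_pusher between 0.077 and 0.097 m); the arm keeps its last pose, push and grip.
It fails at once if a packet in either tray is tipped over (not (angle between dark_packet_0's own z axis and vertical below 0.4 rad) or not (angle between dark_packet_1's own z axis and vertical below 0.4 rad) or not (angle between cream_packet_0's own z axis and vertical below 0.4 rad) or not (angle between cream_packet_1's own z axis and vertical below 0.4 rad) or not (angle between cream_packet_2's own z axis and vertical below 0.4 rad) or not (angle between cream_packet_3's own z axis and vertical below 0.4 rad)).
It fails at once if the cream tray's pusher is drawn back or pushed (value of joint cream_pusher above 0.1 m or value of joint cream_pusher below 0.072 m).
It also fails if it takes over 48 s, if anything falls off the work surface, if the arm or the gripper's body presses on something with over 40 N, if the wrist force passes 120 N, or if a joint passes its speed limit or range.

ROBOT

A 6-joint arm with a two-finger parallel gripper is mounted at the origin on a cart in front of the work surface, level with it; the furniture and walls round the work are solid. World frame = base frame: x ahead of the robot, y to its left, z up, the work surface at z = 0. Lengths are in mm, angles in rad, forces in N, time in s.
With the tool pointing down it reaches from about 350 to 775 mm from the base axis. Payload 7.3 kg.
Tool frame: the origin (TCP) lies midway between the tips of the shut fingers; the grasp point (between the pads) lies manip.pinch_z behind it (manip.pinch_z is the distance from the TCP to the grasp point, in mm); z points along the fingers, y is the line along which they close (so a half turn about z gives the same grasp; the last joint's range is limited). The gripper opens to 92 mm and grips with 3 to 60 N. Pads are 19 mm wide; open, the fingers measure 130 mm over their backs; the gripper's body (75 mm by 190 mm) begins 47 mm behind the grasp point.
Start: joints at [-1.326, 0.342, 1.524, -0, 1.275, -0.146], TCP at [200.011, -485.428, 226.741] pointing down, gripper open.
Joint ranges: [-2.53, 2.53], [-0.77, 2.02], [0.04, 2.7], [-1, 4.14], [0.28, 2.66], [-3.11, 3.11]. Speed limits (rad/s): [2.57, 2.57, 3.14, 3.14, 3.14, 3.14].

INTERFACE

Orientations are given as a unit quaternion [x, y, z, w].
In Python, from station import readout, vision, manip, nets gives the robot as it stands.
- The arm moves only by the shell command python3 -m creep 'ROWS' [FORCE]. ROWS is JSON, a list of rows, each a list of 7 numbers: the shift along the tool's x, y, z in m, then the turn, a rotation vector about the tool's x, y, z in rad, then the opening, from 0 (shut) to 1 (fully open). In form: [[x, y, z, wx, wy, wz, hand], ...]. A call has exactly 5 rows; each row is the pose to reach, as a shift and turn from the pose commanded when the call began, along the tool's axes at that moment; what a row does not reach only later rows make up. A row lasts 1/8 s, in which the tool goes at most 62.5 mm and 10.7 degrees, less where a joint would pass 70% of its speed; a pose out of reach is approached as far as the arm can. A call with a gripper value outside its range is refused whole. The fingers move at their own pace and stop on an object; FORCE is the grip in N (left out, the last holds). Time passes only in rows, so rows that repeat a pose let the fingers close, or fill a call up. It gives the time, the measured TCP pose, the force, the opening and the grip force at its end, in the units of the state.
- readout.get_state(): the state, without advancing time (a new reading comes with each control period).
- vision.camera(name): name is "scene" or "top" or "wrist"; returns a dict with "img" (480x640x3 uint8, red, green, blue), "depth" (480x640 float32, mm along the optical axis (not along the pixel's ray), 0 where there is no reading), "fx", "fy", "cx", "cy" (pixels), "extrinsics" (4x4, takes a point from world to camera coordinates). Camera axes: x right, y up, looking along -z (the intrinsics and any distortion apply to the point x, -y, -z); pixel columns grow to the right and rows downward; lengths in mm; the calibration is good to about 2 mm. The wrist camera is an equidistant fisheye: a pixel r from the principal point sees the ray r / f radians off the axis. A picture is of the moment at which its call begins.
- manip.job_done(): hands the job in; it is judged then, once.
Trained networks look in a picture, given as the dict that the camera call returned (one of the last four; its "shot" number tells which), for a name from the list of things; names that differ only in an ending like _2 or _b are one class to them, and where a whole thing is asked for, a point or a joint stands for the part that bears it (a point fixed in the world has none). Each returns a list of dicts, best first, with "score" (0 to 1); they miss things now and then, are a little off and sometimes report something else, mostly with a low value. They report only what shows in the picture. A call takes as long as a camera call. They do not tell look-alikes from the thing itself.
- nets.silhouettes(picture, target): "region" (480x640 bool, what is visible of it) and "box" ([left, top, right, bottom] in pixels, round what is visible of it).
The state is a dict: "clock": time; "qpos": joint angles; "qd": joint speeds; "tau": joint torques, N m; "tcp_pos": TCP position; "orientation": TCP orientation; "ft_force": force on the tool from outside, world axes, zero at the start; "ft_torque": the same for the moment, N m; "grip_width": finger opening in mm; "finger_force": force on a finger pad.
Only numpy, scipy, OpenCV 4.12 (cv2) and the standard library are available. Lean on these libraries where they do the work, as an engineer would, in place of code of your own. Each camera call takes 0.05 s, during which the arm holds its last target. There are 200 camera calls.

## Working session

There is one attempt and no reset: what is moved stays moved. The work goes in short steps, Python scripts to look and compute and a shell command to move; the robot and the scene stay as the last step left them, time stands still between calls to the robot, and variables do not carry over. Pictures are saved under pics/ and viewed, at most 10 in all, crops included, and the job is handed in when it is done.

```bash
mkdir -p pics; ls
cat > h.py <<'E'
import numpy as np, cv2
from station import readout, vision, manip, nets
from scipy.spatial.transform import Rotation as R
def cloud(p):
    v,u=np.mgrid[:480,:640]; d=p["depth"]
    c=np.stack([(u-p["cx"])/p["fx"]*d,-(v-p["cy"])/p["fy"]*d,-d],-1)
    E=np.array(p["extrinsics"]); return (c-E[:3,3])@E[:3,:3]
def save(p,n): cv2.imwrite("pics/"+n,p["img"][:,:,::-1])
E
python3 - <<'E'
from h import *
print(readout.get_state(), manip.pinch_z)
for n in("scene","top"):
    p=vision.camera(n); save(p,n+".png"); X=cloud(p); print(n,np.array(p["extrinsics"]).round(3).tolist(),p["fx"])
    for t in("bell","bell_button","dark_tray","dark_pusher","dark_pusher_grip","cream_tray","cream_pusher","dark_packet_0","cream_packet_0"):
        for r in nets.silhouettes(p,t)[:6]:
            m=r["region"]&(p["depth"]>0); q=X[m]
            print(t,round(r["score"],2),np.array(r["box"]).round().tolist(),np.median(q,0).round() if len(q) else None, np.percentile(q[:,2],97).round() if len(q) else None)
E
```

```text
pics
{'clock': 0.0, 'qpos': array([-1.32601983e+00,  3.42707680e-01,  1.52504620e+00, -4.97518880e-06,
        1.27540318e+00, -1.45974421e-01]), 'qd': array([-1.26380871e-03,  9.99944852e-04, -1.37861954e-03,  8.02287707e-05,
        3.10294726e-04, -4.41114199e-05]), 'tau': array([-7.85190005e-04, -4.31247568e+01, -2.44218707e+01,  7.16704270e-02,
        5.58520365e-02, -1.41845526e-04]), 'tcp_pos': array([ 199.8914792 , -484.99948749,  226.0425949 ]), 'orientation': array([ 9.80974408e-01,  1.94135519e-01, -4.10022882e-05, -7.81130844e-04]), 'ft_force': array([ 9.71444532e-05, -1.29605523e-01,  5.11139292e-01]), 'ft_torque': array([ 0.00747033,  0.02850167, -0.03774514]), 'finger_force': 0.0, 'grip_width': 92.02776662818485} 18.8
scene [[0.856, -0.518, 0.005, -531.51], [0.216, 0.365, 0.906, -163.967], [-0.47, -0.774, 0.424, -696.914], [0.0, 0.0, 0.0, 1.0]] 463.1691641707501
bell 0.85 [246.0, 216.0, 270.0, 244.0] [524. 120.  26.] 41.0
bell_button 0.56 [384.0, 298.0, 402.0, 322.0] [ 572. -300.   49.] 53.0
dark_tray 0.73 [276.0, 281.0, 418.0, 374.0] [ 492. -299.   19.] 79.0
dark_tra
[... 1364 characters left out ...]
 0.9 [279.0, 229.0, 330.0, 359.0] [ 499. -110.   20.] 89.0
cream_pusher 0.92 [293.0, 280.0, 309.0, 312.0] [ 516. -105.   29.] 92.0
dark_packet_0 0.81 [402.0, 258.0, 420.0, 272.0] [ 570. -284.   50.] 54.0
dark_packet_0 0.66 [406.0, 244.0, 425.0, 260.0] [ 591. -284.   50.] 54.0
cream_packet_0 0.83 [245.0, 253.0, 258.0, 270.0] [574. -13.  45.] 48.0
cream_packet_0 0.72 [293.0, 266.0, 310.0, 283.0] [553. -99.  51.] 54.0
cream_packet_0 0.7 [291.0, 253.0, 307.0, 266.0] [573. -95.  51.] 54.0
cream_packet_0 0.68 [288.0, 230.0, 304.0, 243.0] [615. -87.  51.] 53.0
cream_packet_0 0.6 [292.0, 242.0, 306.0, 257.0] [593. -90.  51.] 54.0
cream_packet_0 0.54 [243.0, 214.0, 256.0, 237.0] [637.  -3.  44.] 48.0
```

View pics/top.png

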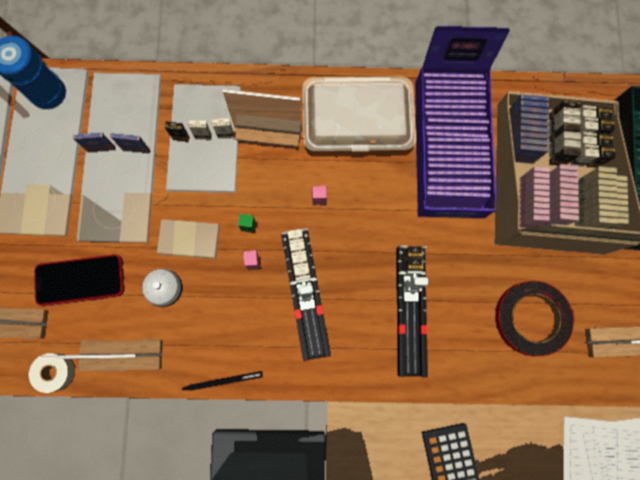

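View pics/scene.png

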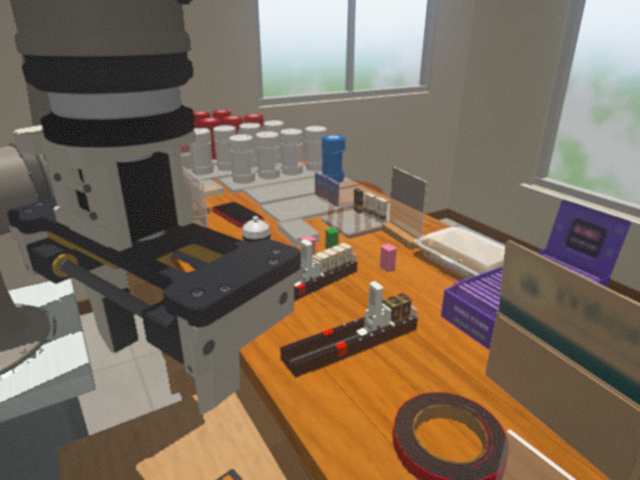

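Run:
```python
from h import *
for n in("top","scene"):
    p=vision.camera(n); X=cloud(p); ok=p["depth"]>0
    def reg(x0,x1,y0,y1,z0,z1):
        m=ok&(X[...,0]>x0)&(X[...,0]<x1)&(X[...,1]>y0)&(X[...,1]<y1)&(X[...,2]>z0)&(X[...,2]<z1); return X[m]
    for nm,b in dict(griptop=(490,570,-330,-250,86,96),packettop=(555,625,-330,-250,49,57),belltop=(480,570,80,170,45,56),belltop2=(480,570,80,170,38,56),bellall=(480,570,80,170,8,60)).items():
        q=reg(*b)
        if len(q): print(n,nm,len(q),q.mean(0).round(1),q.min(0).round(),q.max(0).round())
    q=reg(380,640,-330,-250,17,25)
    if len(q)>9:
        (c,s,a)=cv2.minAreaRect(q[:,:2].astype(np.float32)); print("tray rect",c,s,a)
    red=(p["img"][...,0]>120)&(p["img"][...,1]<70)&(p["img"][...,2]<80)&ok
    k,l,st,ce=cv2.connectedComponentsWithStats(red.astype(np.uint8))
    for i in range(1,k):
        if st[i,4]>6: print("red",ce[i].round(1),st[i,4],X[l==i].mean(0).round(1))
    if n=="top":
        C=np.hstack([cv2.resize(p["img"][225:385,370:450],None,fx=3.5,fy=3.5,interpolation=2),cv2.resize(p["img"][250:320,125:195],(490,560),interpolation=2)])
        cv2.imwrite("pics/crop.png",C[:,:,::-1])
```

```text
top griptop 100 [ 537.9 -286.7   90.5] [ 532. -298.   86.] [ 543. -277.   94.]
top packettop 329 [ 581.7 -287.3   51.2] [ 560. -300.   49.] [ 602. -275.   55.]
top belltop 41 [528.2 139.8  47.9] [523. 135.  45.] [533. 146.  51.]
top belltop2 85 [528.1 139.1  43.3] [516. 122.  38.] [542. 151.  51.]
top bellall 1118 [526.4 135.5  30.1] [496. 108.   8.] [560. 169.  51.]
tray rect (497.8984375, -287.1690673828125) (48.172218322753906, 220.40603637695312) 89.87599182128906
red [535.9  80.8] 9 [ 9.381e+02 -5.358e+02 -5.000e-01]
red [242. 143.] 7 [ 7.979e+02  1.640e+01 -3.000e-01]
red [ 88.7 257.2] 79 [579.1 272.8   2.4]
red [ 42.4 263.5] 23 [566.4 351.5   2.1]
red [ 34. 280.] 19 [536.9 360.3   6.2]
red [522.  281.9] 11 [ 551.5 -484.2    4.8]
red [550.  284.3] 7 [ 548.1 -532.2    7.1]
red [559.5 290.8] 10 [ 537.3 -549.3    4.7]
red [105.6 297.8] 19 [509.1 236.4   3.4]
red [ 49.5 303.7] 46 [497.1 330.    4.8]
red [ 89.5 299.9] 11 [505.  263.3   3.9]
red [571.7 309.5] 15 [ 504.4 -563.5   13.9]
red [319.  309.6] 60 [ 495.2 -129.3   20.1]
red [297.9 313.5] 54 [487.9 -94.   20.2]
red [573.5 322.
[... 758 characters left out ...]
6 805.7 162.9]
red [231.3 118.4] 52 [737.9 802.8 140.3]
red [253.1 117.1] 40 [809.4 778.4 142.2]
red [209.3 120.4] 67 [663.5 815.2 138.7]
red [217.7 211.8] 29 [502.  313.5   9. ]
red [232.2 220.4] 22 [512.5 240.4   9.7]
red [300.9 286. ] 24 [ 497.4 -132.    22.5]
red [327.7 331.7] 43 [ 467.8 -269.7   22.7]
red [341.6 346.8] 80 [ 468.  -307.7   20.1]
red [394.2 430.4] 23 [ 439.3 -462.6   16.1]
red [502.  428.5] 8 [ 545.9 -527.4   19.9]
red [398.1 442.9] 14 [ 430.2 -480.4   18.6]
red [490.1 451.2] 8 [ 509.5 -541.6   19.3]
red [406.4 455.4] 16 [ 427.1 -498.1   18.9]
red [431.1 472.8] 73 [ 434.9 -528.    19.2]
red [475.3 464. ] 9 [ 483.  -544.5   19.3]
red [490.9 475.5] 43 [ 486.3 -562.5   19.2]
```

View pics/crop.png

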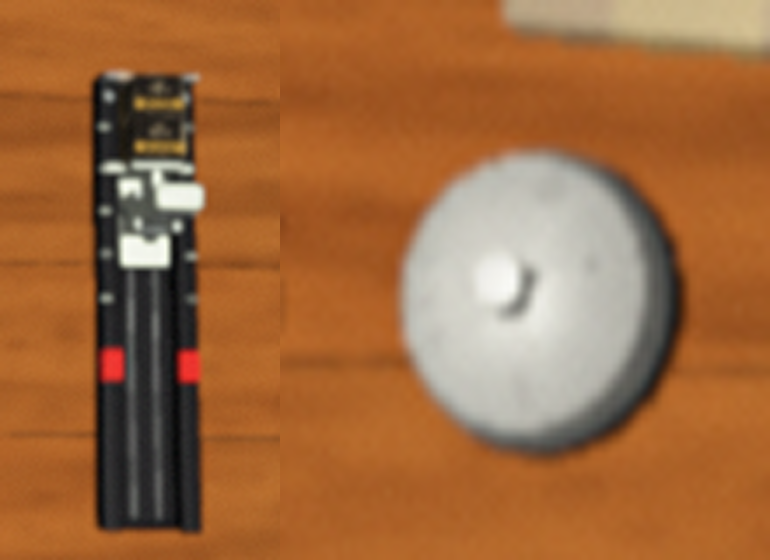

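Top view: bell at (162,287) with its button at (156,286). There are two candidate trays: (412,310) holds two dark packets, and (305,295) holds four cream ones. The dark tray is (412,310), and the crop confirms it: grip at (416,280), red bands at (402,329) and (424,329). The scene view agrees, with the dark tray at (350,335). The green and pink blocks are look-alikes.

Next I move towards the bell with the fingers shut, turning so that they close along world x.

```bash
cat >> h.py <<'E'
def go(x,y,z,psi=np.pi/2):
    s=readout.get_state(); r=R.from_quat(s["orientation"])
    d=r.inv().apply(np.array([x,y,z])-s["tcp_pos"])
    rt=R.from_euler("z",psi)*R.from_euler("x",np.pi)
    print("tcp",s["tcp_pos"].round(1),"shift",d.round(1),"turn",(r.inv()*rt).as_rotvec().round(3),"F",s["ft_force"].round(1),s["grip_width"],s["finger_force"],s["clock"])
E
python3 -m creep '[[0.043,-0.036,0,0,0,-0.16,0],[0.086,-0.072,0,0,0,-0.32,0],[0.129,-0.108,0,0,0,-0.48,0],[0.172,-0.144,0,0,0,-0.64,0],[0.215,-0.18,0,0,0,-0.8,0]]' 20
python3 -c "from h import *; go(529,138.5,120)"
```

```text
clock: 1.72
tcp_pos: [330.8, -235.5, 227.0]
orientation: [0.827, 0.563, 0.0, 0.0]
ft_force: [0.8, -0.7, 0.2]
grip_width: 47.0
finger_force: 0.0
tcp [ 330.8 -235.5  227. ] shift [420.7  47.2 106.9] turn [ 0.001  0.    -0.375] F [ 0.8 -0.7  0.2] 47.04419167923865 0.0 1.725
```

```bash
python3 -m creep '[[0.05,0.006,0.005,0,0,-0.075,0],[0.1,0.011,0.01,0,0,-0.15,0],[0.15,0.017,0.015,0,0,-0.225,0],[0.2,0.022,0.02,0,0,-0.3,0],[0.25,0.028,0.025,0,0,-0.375,0]]'
python3 -c "from h import *; go(529,138.5,110)"
```

```text
clock: 2.35
tcp_pos: [449.7, -13.8, 201.8]
orientation: [0.708, 0.706, 0.0, 0.0]
ft_force: [0.9, -0.2, 0.1]
grip_width: 0.9
finger_force: 0.0
tcp [449.7 -13.8 201.8] shift [152.5  78.9  91.8] turn [ 0.001  0.    -0.002] F [ 0.9 -0.2  0.1] 0.8502566298692416 0.0 2.35
```

```bash
python3 -m creep '[[0.04,0.02,0.024,0,0,0,0],[0.08,0.04,0.048,0,0,0,0],[0.12,0.062,0.072,0,0,0,0],[0.1525,0.079,0.092,0,0,-0.002,0],[0.1525,0.079,0.092,0,0,-0.002,0]]'
python3 - <<'E'
from h import *
go(529,138.5,56)
p=vision.camera("wrist"); save(p,"w1.png")
E=np.array(p["extrinsics"]); print(E.round(2).tolist(),p["fx"])
for t in ("bell","bell_button"):
    for r in nets.silhouettes(p,t)[:2]: print(t,r["score"],r["box"])
def proj(w):
    c=E[:3,:3]@np.array(w)+E[:3,3]; v=np.array([c[0],-c[1],-c[2]]); th=np.arctan2(np.hypot(v[0],v[1]),v[2]); u=v[:2]/np.hypot(v[0],v[1])
    return u*th*p["fx"]+[p["cx"],p["cy"]]
print(proj([529,138.5,49.5]),proj([529,138.5,110]))
E
```

```text
clock: 2.98
tcp_pos: [528.4, 138.6, 107.8]
orientation: [0.707, 0.707, -0.001, -0.001]
ft_force: [-0.5, -0.7, 0.1]
grip_width: 0.7
finger_force: 0.0
tcp [528.4 138.6 107.8] shift [-0.1  0.8 51.8] turn [-0.003  0.    -0.   ] F [-0.5 -0.7  0.1] 0.6948767037141557 0.0 2.975
[[1.0, -0.0, -0.0, -529.68], [0.0, 0.96, -0.27, -131.45], [0.0, 0.27, 0.96, -315.09], [0.0, 0.0, 0.0, 1.0]] 371.64829954431775
bell 0.55 [273.8, 193.8, 361.1, 281.6]
bell_button 0.51 [308.2, 245.6, 325.1, 266.5]
bell_button 0.47 [274.5, 194.9, 362.6, 283.0]
[313.86682738 260.11648803] [312.79995546 301.21611503]
```

View pics/w1.png

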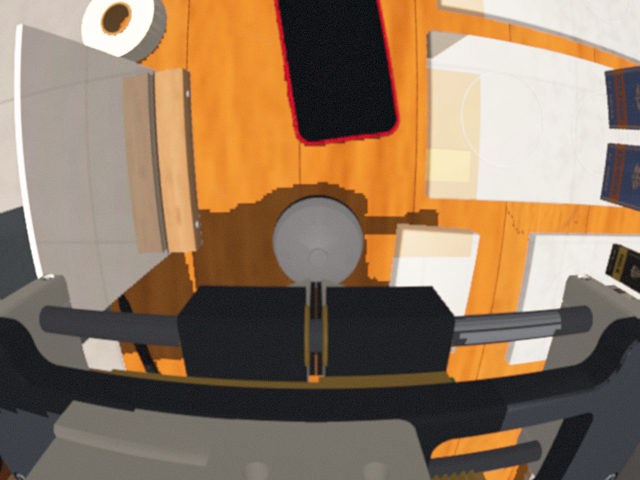

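Wrist view: button at (317,256), in line with the finger gap at (316,~300), so x agrees. y is about 139.5. Now descend.

```bash
python3 -m creep '[[0.001,0.001,0.015,0,0,0,0],[0.001,0.001,0.03,0,0,0,0],[0.001,0.001,0.044,0,0,0,0],[0.001,0.001,0.054,0,0,0,0],[0.001,0.001,0.054,0,0,0,0]]'
python3 -c "from h import *; go(529.4,139.5,45.5)"
```

```text
clock: 3.75
tcp_pos: [529.1, 137.6, 54.6]
orientation: [0.708, 0.706, -0.001, -0.001]
ft_force: [1.5, 0.3, 0.6]
grip_width: 0.3
finger_force: 0.0
tcp [529.1 137.6  54.6] shift [1.9 0.3 9.1] turn [-0.002  0.    -0.003] F [1.5 0.3 0.6] 0.322484843924804 0.0 3.75
```

```bash
python3 -m creep '[[0.001,0,0.003,0,0,0,0],[0.001,0,0.005,0,0,0,0],[0.001,0,0.007,0,0,0,0],[0.001,0,0.0085,0,0,0,0],[0.001,0,0.0085,0,0,0,0]]'
```

```text
clock: 4.38
tcp_pos: [530.0, 138.9, 47.6]
orientation: [0.708, 0.706, 0.0, 0.0]
ft_force: [-1.1, 0.2, 4.6]
grip_width: 0.7
finger_force: 2.1
```

```bash
python3 -m creep '[[0,0,0.001,0,0,0,0],[0,0,0.0018,0,0,0,0],[0,0,0.0022,0,0,0,0],[0,0,0.0025,0,0,0,0],[0,0,0.0025,0,0,0,0]]'
```

```text
clock: 5.0
tcp_pos: [530.0, 138.8, 45.7]
orientation: [0.708, 0.706, 0.0, 0.0]
ft_force: [-2.5, 0.9, 10.9]
grip_width: 0.5
finger_force: 5.2
```

```bash
python3 -m creep '[[0,0,0.0005,0,0,0,0],[0,0,0.001,0,0,0,0],[0,0,0.001,0,0,0,0],[0,0,0.001,0,0,0,0],[0,0,0.001,0,0,0,0]]'
python3 -c "from h import *; go(529.4,139.5,45.5)"
```

```text
clock: 5.62
tcp_pos: [530.1, 138.9, 45.6]
orientation: [0.708, 0.706, 0.001, 0.001]
ft_force: [-5.3, -0.6, 17.6]
grip_width: 0.4
finger_force: 8.9
tcp [530.1 138.9  45.6] shift [ 0.6 -0.7  0.1] turn [ 0.002 -0.    -0.003] F [-5.3 -0.6 17.6] 0.42143799386739855 8.854785750154406 5.625
```

The force is well past 8 N and the height has stopped changing, so the button is on its stop. Lift off.

```bash
python3 -m creep '[[0,0,-0.01,0,0,0,0],[0,0,-0.04,0,0,0,0],[0,0,-0.08,0,0,0,0],[-0.03,0,-0.12,0,0,0,0],[-0.08,0,-0.13,0,0,0,0]]'
python3 -c "from h import *; go(538.3,-288.5,155)"
```

```text
clock: 6.25
tcp_pos: [530.7, 58.9, 176.3]
orientation: [0.707, 0.707, 0.002, 0.002]
ft_force: [0.6, -0.3, -1.3]
grip_width: 0.3
finger_force: 0.0
tcp [530.7  58.9 176.3] shift [-347.4    7.6   21.4] turn [ 0.005  0.    -0.   ] F [ 0.6 -0.3 -1.3] 0.3496568629946203 0.0 6.25
```

```bash
python3 -m creep '[[-0.055,0.001,0,0,0,0,0.5],[-0.11,0.003,0,0,0,0,0.5],[-0.165,0.005,0,0,0,0,0.5],[-0.22,0.006,0,0,0,0,0.5],[-0.275,0.007,0,0,0,0,0.5]]' 20 
python3 -m creep '[[-0.03,0,0.005,0,0,0,0.5],[-0.05,0,0.012,0,0,0,0.5],[-0.072,0,0.02,0,0,0,0.5],[-0.072,0,0.02,0,0,0,0.5],[-0.072,0,0.02,0,0,0,0.5]]'
python3 - <<'E'
from h import *
go(538.3,-288.5,59)
p=vision.camera("wrist"); save(p,"w2.png")
E=np.array(p["extrinsics"])
def proj(w):
    c=E[:3,:3]@np.array(w)+E[:3,3]; v=np.array([c[0],-c[1],-c[2]]); n=np.hypot(v[0],v[1]); return v[:2]/n*np.arctan2(n,v[2])*p["fx"]+[p["cx"],p["cy"]]
print(proj([538.3,-288.5,92]))
for t in ("dark_pusher_grip","dark_packet_0"):
    for r in nets.silhouettes(p,t)[:2]: print(t,r["score"],r["box"])
E
```

```text
clock: 6.88
tcp_pos: [535.3, -218.0, 173.4]
orientation: [0.708, 0.706, -0.0, -0.0]
ft_force: [1.0, -0.1, 0.5]
grip_width: 44.3
finger_force: 0.0
clock: 7.5
tcp_pos: [535.6, -287.4, 153.7]
orientation: [0.708, 0.706, 0.0, -0.0]
ft_force: [-0.3, -0.1, 0.7]
grip_width: 45.7
finger_force: 0.0
tcp [ 535.6 -287.4  153.7] shift [-1.1  2.7 94.7] turn [-0.    -0.    -0.002] F [-0.3 -0.1  0.7] 45.70809065551204 0.0 7.5
[317.0179918  260.01654162]
dark_pusher_grip 0.6 [291.5, 205.6, 349.5, 274.8]
dark_packet_0 0.93 [379.1, 215.9, 410.3, 260.3]
dark_packet_0 0.82 [350.0, 214.2, 380.9, 258.4]
```

View pics/w2.png

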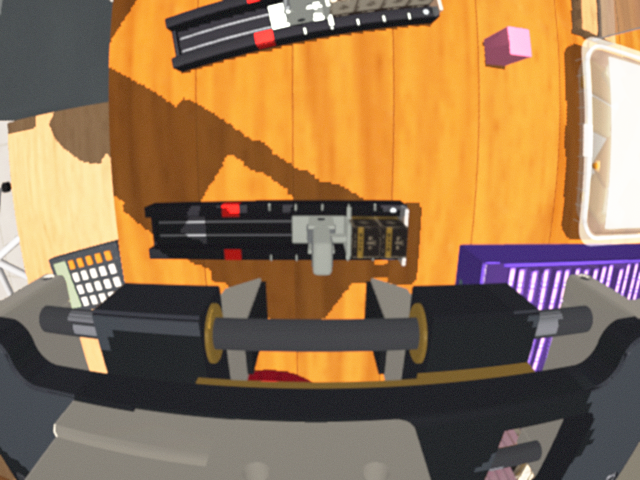

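Wrist view: the grip's top is at (321,262), midway between the fingers to within 3 mm. The packets behind it are at (365,237) and (394,238), and the red bands at (232,210) and (233,254). The opening can straddle the grip, so I descend.

```bash
python3 -m creep '[[-0.001,0.003,0.025,0,0,0,0.5],[-0.001,0.003,0.05,0,0,0,0.5],[-0.001,0.003,0.075,0,0,0,0.5],[-0.001,0.003,0.093,0,0,0,0.5],[-0.001,0.003,0.093,0,0,0,0.5]]'
python3 - <<'E'
from h import *
go(538.5,-288.5,59)
p=vision.camera("wrist"); save(p,"w3.png")
E
```

```text
clock: 8.28
tcp_pos: [538.0, -288.5, 59.7]
orientation: [0.708, 0.706, -0.0, -0.001]
ft_force: [0.2, 0.8, 0.9]
grip_width: 45.6
finger_force: 0.0
tcp [ 538.  -288.5   59.7] shift [0.  0.5 0.7] turn [-0.002 -0.001 -0.003] F [0.2 0.8 0.9] 45.59210063940468 0.0 8.275
```

View pics/w3.png

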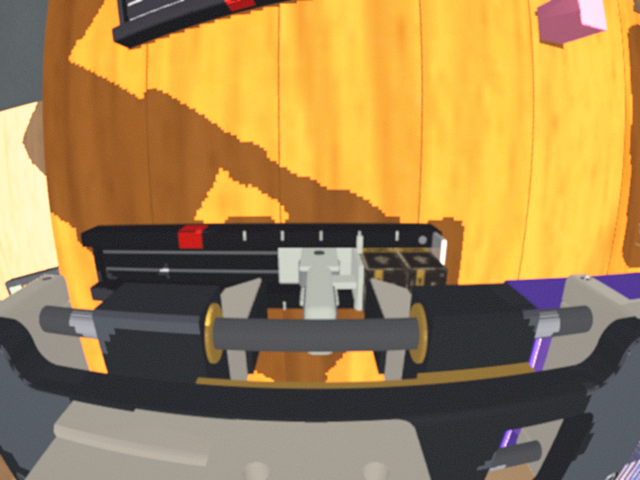

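The grip at (320,300) stands between the fingers at (240,325) and (392,325), so I close on it.

```bash
python3 -m creep '[[0,0,0,0,0,0,0.3],[0,0,0,0,0,0,0.2],[0,0,0,0,0,0,0],[0,0,0,0,0,0,0],[0,0,0,0,0,0,0]]' 40
python3 -m creep '[[0,0,0,0,0,0,0],[0,-0.005,0,0,0,0,0],[0,-0.01,0,0,0,0,0],[0,-0.015,0,0,0,0,0],[0,-0.02,0,0,0,0,0]]' 40
```

```text
clock: 8.95
tcp_pos: [539.4, -289.4, 61.1]
orientation: [0.708, 0.706, 0.0, 0.001]
ft_force: [5.3, 0.6, -0.7]
grip_width: 11.7
finger_force: 40.0
clock: 9.57
tcp_pos: [518.4, -289.4, 61.0]
orientation: [0.708, 0.706, 0.0, 0.001]
ft_force: [5.6, -0.0, 2.0]
grip_width: 11.5
finger_force: 40.0
```

The spring is felt at 5.6 N and the pusher follows. The target grip x is about 444.5, so 74 mm remains.

```bash
python3 -m creep '[[0,-0.016,0,0,0,0,0],[0,-0.033,0,0,0,0,0],[0,-0.05,0,0,0,0,0],[0,-0.066,0,0,0,0,0],[0,-0.074,0,0,0,0,0]]' 40
python3 -m creep '[[0,0,0,0,0,0,0],[0,0,0,0,0,0,0],[0,0,0,0,0,0,0],[0,0,0,0,0,0,0],[0,0,0,0,0,0,0]]' 40
python3 - <<'E'
from h import *
go(444.5,-288.5,60)
o=[]
for n,(r0,r1,c0,c1) in dict(wrist=(160,340,60,500),top=(220,390,350,470)).items():
    p=vision.camera(n); a=p["img"][r0:r1,c0:c1]; a=cv2.resize(a,None,fx=(1.8 if n=="wrist" else 3.3),fy=(1.8 if n=="wrist" else 3.3),interpolation=2); cv2.imwrite(f"pics/e_{n}.png",a[:,:,::-1])
p=vision.camera("scene"); cv2.imwrite("pics/e_scene.png",cv2.resize(p["img"][220:400,240:460],None,fx=3,fy=3,interpolation=2)[:,:,::-1])
E
```

```text
clock: 10.2
tcp_pos: [444.1, -289.2, 61.1]
orientation: [0.708, 0.706, 0.0, 0.001]
ft_force: [7.0, -0.1, 0.6]
grip_width: 11.9
finger_force: 40.0
clock: 10.82
tcp_pos: [445.0, -289.2, 61.0]
orientation: [0.708, 0.706, 0.0, 0.001]
ft_force: [5.7, 0.5, 1.4]
grip_width: 12.1
finger_force: 40.0
tcp [ 445.  -289.2   61. ] shift [ 0.7 -0.5  1. ] turn [ 0.001  0.001 -0.003] F [5.7 0.5 1.4] 12.112874429095967 40.0005179643631 10.825
```

View pics/e_wrist.png

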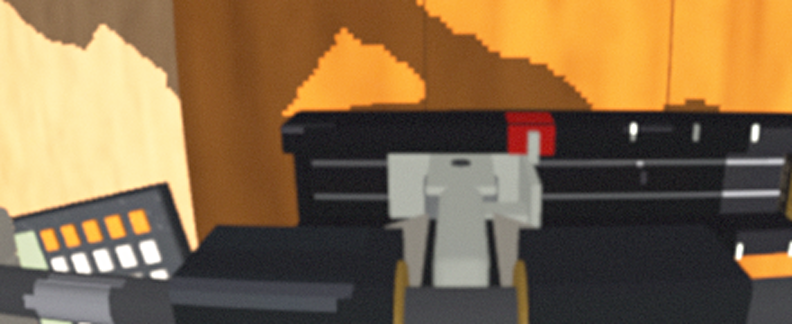

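View pics/e_scene.png

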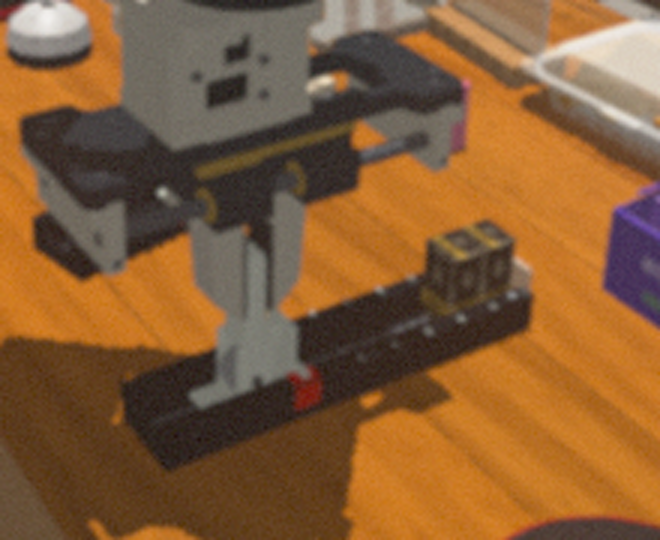

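In the wrist view the pointer at (533,146) sits mid-band, between 507 and 555. In the scene view it is also on the red band, at (305,372), with both dark packets standing at (470,265). The grip holds at 40 N.

```bash
python3 -c "from h import *; go(444.5,-288.5,60); print(manip.job_done())"
```

```text
tcp [ 445.  -289.2   61. ] shift [ 0.7 -0.5  1. ] turn [ 0.001  0.001 -0.003] F [ 5.4 -0.3  2. ] 12.055139353863165 40.00045895576477 10.975
the job is handed in; nothing more can be done
None
```

I pressed the bell's button down to its stop, drew the dark tray's pusher back until its pointers were mid red band, and handed the job in at about 11 s while holding it there; both dark packets were still standing and the cream tray was not touched, though the hand-in returned no verdict.

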